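Slide the crooked food tub home on the stack

TASK

The shallow food tub has been dumped crooked on the bigger tub, its feet riding on top of the lid. It is too wide to grip: push it square and along until all four of its feet drop into the four recesses of the lid and it lies flat on the lid with no gap, without shoving the lower tub along the counter, and leave the other things on the counter alone.

Things in the scene. Friction and masses are not known exactly. Their poses are not given: they have to be found in the camera images.
- lower_tub: Lower, bigger lidded tub: grey body 156 x 196 mm (x by y) under a grey lid 168 x 224 mm with four recesses; stands loose on the counter, 1.7 kg, and slides under a push of some 11 to 18 N. Origin: centre of its underside; z up, y along its length, x across it and away from the robot. Lid top 84 mm above the origin.
- tub_mid (a point): Point at lid-top height over the lower tub's middle (fixed to the tub, not the lid). Lid recesses: 23 mm square, 8 mm deep, 36 mm either way across (x) and 54 mm either way along (y) from the lid's middle. The loose lid is true across, but lies up to 9 mm off this point either way along y, untold: find the recesses by feel. It shifts only under more than 15 N.
- upper_tub_c (a point): Upper, shallow lidded tub: grey with a white lid flush with its straight sides, 112 x 170 mm (x by y), 60 mm high with feet, 0.5 to 0.95 kg. Point at its centre, 30 mm above the feet's bottoms; y along its length, x away from the robot. Riding on the lid the point is 114 mm above the lower tub's origin; with all feet in, 108 mm (underside on the lid). It slides under 2 to 7 N.
- upper_tub_feet (a point): Middle of the four feet's bottoms, under the upper tub. Feet: tapered, round, 6 mm high, 16 mm across at the tip, 20 mm at the root, 36 mm (x) and 54 mm (y) from this point. At the start it is 16 to 25 mm towards -x of point tub_mid, up to 30 mm either way in y, twisted up to 0.15 rad. Feet drop in by themselves from 2 to 3 mm off when square; if only one side drops, the tub leans: press its high edge.
- tape_roll_c (a point): Bystander: roll of brown tape lying flat, 92 mm across, 48 mm high; point at its centre.
- dip_cup_a_c (a point): Bystander: small white cup, 76 mm across, 47 mm high; point at its centre.
- calculator_c (a point): Bystander: grey desk calculator lying flat, 125 x 78 x 16 mm; point at its centre.
There are look-alikes about, which are no part of the job. Leave any blue look-alike of the part that bears upper_tub_c alone.

How it is judged:
By the outcome, as a careful person would: the job done as asked, in the order asked, and still so for the second after the job is handed in, with the robot touching nothing.
It also fails if it takes over 67 s, if anything falls off the work surface, if the arm or the gripper's body presses on something with over 40 N, if the wrist force passes 120 N, or if a joint passes its speed limit or range.

ROBOT

A 7-joint arm with a two-finger parallel gripper is mounted at the origin on a cart in front of the work surface, level with it; the furniture and walls round the work are solid. World frame = base frame: x ahead of the robot, y to its left, z up, the work surface at z = 0. Lengths are in mm, angles in rad, forces in N, time in s.
With the tool pointing down it reaches from about 400 to 750 mm from the base axis. Payload 19.5 kg.
Tool frame: the origin (TCP) lies between the finger pads; the fingertips stand 22 mm ahead of it and the grasp point (between the pads) lies 3 mm ahead of it (ctrl.tip_reach is the distance from the TCP to the fingertips, in mm); z points along the fingers, y is the line along which they close (so a half turn about z gives the same grasp; the last joint's range is limited). The gripper opens to 85 mm and grips with 20 to 120 N. Pads are 22 mm wide; open, the fingers measure 114 mm over their backs; the gripper's body (76 mm by 85 mm) begins 54 mm behind the grasp point. The pads swing forward as they close: fully open they stand 13 mm farther back than shut.
Start: joints at [-1.317, 0.707, -0.028, 1.485, 0.022, 0.951, -0.075], TCP at [167.603, 550.003, 227.868] pointing down, gripper open.
Joint ranges: [-2.71, 2.71], [-0.32, 2.16], [-1.57, 1.52], [0, 2.45], [-1.46, 4.6], [0, 2.02], [-2.83, 2.83]. Speed limits (rad/s): [1.89, 1.89, 2.57, 2.57, 3.01, 3.01, 3.01].

INTERFACE

Orientations are given as a unit quaternion [w, x, y, z].
In Python, from rig import monitor, optics, job, ctrl gives the robot as it stands. The module is installed in compiled form; this text tells all that it offers.
- The arm moves only by the tool carry_out, never from a script. Its arguments are lists of equal length, an entry for each row: "twist": the turn, a rotation vector about the tool's x, y, z in degrees, a list of three; "linear": the shift along the tool's x, y, z in m, a list of three; "grip": the opening, from 0 (shut) to 1 (fully open). In form: {"twist": [[rx, ry, rz], ...], "linear": [[x, y, z], ...], "grip": [grip, ...]}. A call has 1 to 12 rows; each row is the pose to reach, as a shift and turn from the pose commanded when the call began, along the tool's axes at that moment; what a row does not reach only later rows make up. A row lasts 1/10 s, in which the tool goes at most 50 mm and 8.59 degrees, less where a joint would pass 70% of its speed; a pose out of reach is approached as far as the arm can. A call with a gripper value outside its range is refused whole. The fingers move at their own pace and stop on an object; "squeeze" is the grip in N (left out, the last holds). Time passes only in rows, so rows that repeat a pose let the fingers close. It gives the time, the measured TCP pose, the force, the opening and the grip force at its end, in the units of the state.
- monitor.get_obs(): the state, without advancing time (a new reading comes with each control period).
- optics.camera(name): name is "side" or "top" or "wrist"; returns (picture, depth): 384x512x3 uint8, blue, green, red; 384x512 float32, mm along the optical axis (not along the pixel's ray), 0 where there is no reading.
- optics.get_calibration(name): a dict with "fx", "fy", "cx", "cy" (pixels), "rvec" (rotation vector, rad) and "tvec" (3), from world to camera coordinates, as OpenCV has them; the wrist camera has in their place "mount" (4x4, takes a point from camera to tool coordinates, whose origin is the TCP and whose axes are the flange's). Camera axes: x right, y down, z forward; pixel columns grow to the right and rows downward; lengths in mm; the calibration is good to about 2 mm. A picture is of the moment at which its call begins: read the wrist's pose just before it. get_calibration takes no time and is no camera call.
- job.finish_job(): hands the job in; it is judged then, once.
The state is a dict: "time_s": time; "joints": joint angles; "dq": joint speeds; "tau": joint torques, N m; "tcp_pos": TCP position; "orientation": TCP orientation; "force": force on the tool from outside, world axes, zero at the start; "torque": the same for the moment, N m; "gripper_width": finger opening in mm; "finger_force": force on a finger pad.
Only numpy, scipy, OpenCV 4.12 (cv2) and the standard library are available. Lean on these libraries where they do the work, as an engineer would, in place of code of your own. Each camera call takes 0.05 s, during which the arm holds its last target. There are 200 camera calls.

## Working session

There is one attempt and no reset: what is moved stays moved. The work goes in short steps, Python scripts to look and compute and a tool call to move; the robot and the scene stay as the last step left them, time stands still between calls to the robot, and variables do not carry over. Pictures are saved under pics/ and viewed, at most 10 in all, crops included, and the job is handed in when it is done.

Besides the shell and the picture viewer there is one more tool, called after ">>>" as a command line: name --argument value ..., lists and objects as JSON in quotes. carry_out: Moves the arm, as the interface text tells. Its arguments: {"type":"object","properties":{"twist":{"type":"array"},"linear":{"type":"array"},"grip":{"type":"array"},"squeeze":{"type":"number"}},"required":["twist","linear","grip"]}

```bash
mkdir -p pics
cat > h.py <<'E'
import numpy as np, cv2
from rig import monitor, optics, job, ctrl
from scipy.spatial.transform import Rotation as R
def Rt(o): return R.from_quat([o[1],o[2],o[3],o[0]]).as_matrix()
def cloud(name):
    s=monitor.get_obs(); im,d=optics.camera(name); c=optics.get_calibration(name)
    v,u=np.mgrid[:384,:512]
    P=np.stack([(u-c['cx'])/c['fx']*d,(v-c['cy'])/c['fy']*d,d],-1)
    if 'mount' in c:
        M=np.array(c['mount']); P=P@M[:3,:3].T+M[:3,3]; P=P@Rt(s['orientation']).T+np.array(s['tcp_pos'])
    else:
        Rm=cv2.Rodrigues(np.array(c['rvec'],float))[0]; P=(P-np.array(c['tvec']).ravel())@Rm
    P[d==0]=np.nan
    return im,d,P
E
python3 - <<'E'
from h import *
s=monitor.get_obs(); print(s['tcp_pos'],s['orientation'],s['force'],s['time_s'])
a,_,P=cloud('top'); b,_,Q=cloud('side')
np.savez('c0.npz',a=a,P=P,b=b,Q=Q)
cv2.imwrite('pics/top.png',a); cv2.imwrite('pics/side.png',b)
E
```

```text
[167.57917789 549.77156015 227.44740726] [-4.29124213e-05  1.47383443e-01  9.89079286e-01 -5.32898781e-04] [-0.46100746 -0.21448986 -0.23044626] 0.0
```

View pics/top.png

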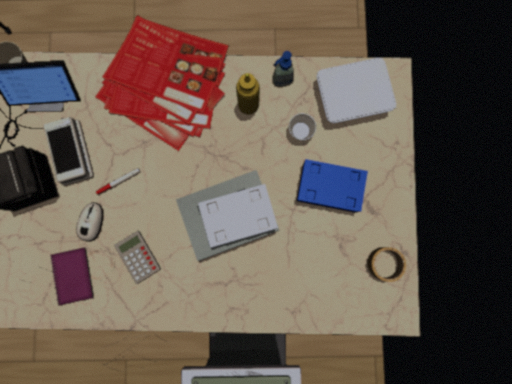

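View pics/side.png

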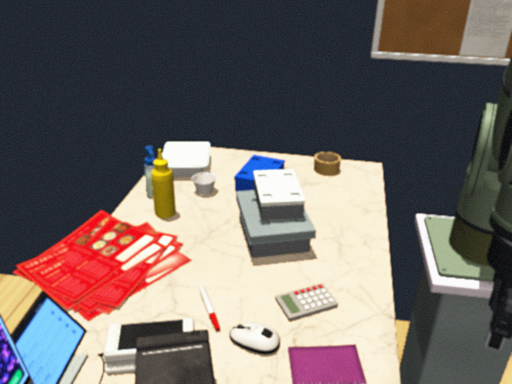

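The target is the white-lidded tub on the grey lid, at (237,215) in the top picture. The look-alikes are the blue tub at (333,186) and the white box at (355,92). Next I measure it from depth.

Run:
```python
from h import *
z=np.load('c0.npz')
P=z['P'];a=z['a'].astype(int)
for p in [(237,215),(190,215),(333,186),(355,92),(137,257),(385,265),(300,130),(20,340),(410,320),(250,370)]:
    print(p,P[p[1],p[0]].round(0))
def rect(m,n):
    q=P[m][:,:2].astype(np.float32); r=cv2.minAreaRect(q); print(n,len(q),[np.round(x,2) for x in r], P[m][:,2].mean())
c=P[215,237]
near=np.linalg.norm(P[...,:2]-c[:2],axis=-1)<200
rect(near&(P[...,2]>125),'upper')
rect(near&(P[...,2]>70)&(P[...,2]<160),'lid+upper')
v,u=np.mgrid[:384,:512]
Q=z['Q']
near=np.linalg.norm(Q[...,:2]-c[:2],axis=-1)<160
for lo,hi in((130,160),(70,95)):
    m=near&(Q[...,2]>lo)&(Q[...,2]<hi); r=cv2.minAreaRect(Q[m][:,:2].astype(np.float32)); print('side',m.sum(),r,np.median(Q[m][:,2]))
b=z['a'][140:290,150:320]; cv2.imwrite('pics/crop.png',cv2.resize(b,None,fx=4,fy=4,interpolation=cv2.INTER_CUBIC))
```

```text
(237, 215) [552.  -1. 143.]
(190, 215) [558. 123.  86.]
(333, 186) [ 632. -254.   60.]
(355, 92) [ 895. -327.   53.]
(137, 257) [450. 279.  14.]
(385, 265) [ 418. -401.   -2.]
(300, 130) [ 801. -177.    9.]
(20, 340) [  21. 1125. -904.]
(410, 320) [ 270. -461.   -1.]
(250, 370) [147. -25.   1.]
upper 3228 [array([552.34,  -1.57]), array([112.34, 170.2 ]), np.float64(15.18)] 143.92416942170752
lid+upper 5679 [array([558.87,  27.77]), array([168.86, 226.38]), np.float64(19.76)] 118.49610016384615
side 1569 ((548.9625854492188, 0.94366455078125), (113.2118148803711, 178.58685302734375), 15.417367935180664) 143.66823106046206
side 1872 ((554.9193725585938, 31.717681884765625), (169.15728759765625, 234.17015075683594), 19.803316116333008) 83.81854115955957
```

View pics/crop.png

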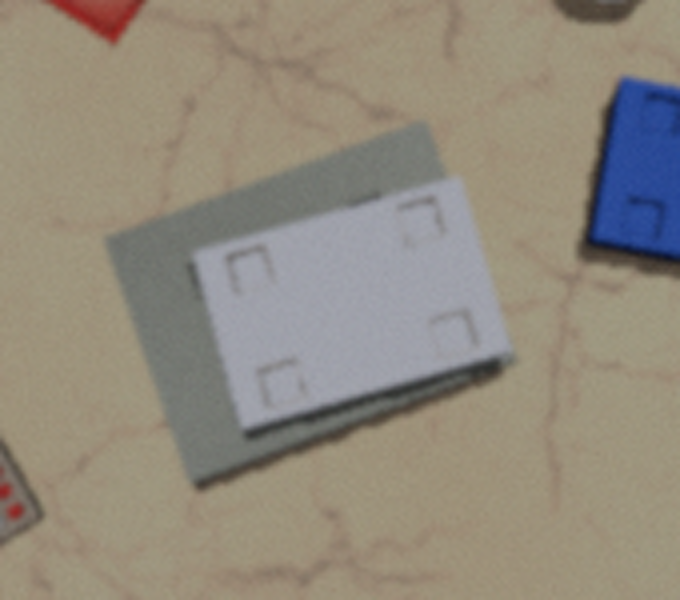

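Both poses are clear. The lid is at about (559,28) with yaw 19.8°; the upper tub is at (552,-2) with yaw 15.2°. It needs roughly +16 mm in lid x, +25 mm in lid y and +4.6° of turn. A recess edge shows at crop (365,197) and another at (195,275). I'll go above and look from close by.

```bash
cat >> h.py <<'E'
def plan(p,yaw):
    """move to world p with tool y at yaw deg, pointing down -> twist deg, linear m (tool axes)"""
    s=monitor.get_obs(); T=Rt(s['orientation']); y=np.radians(yaw)
    Y=np.array([np.cos(y),np.sin(y),0]); Z=np.array([0,0,-1.]); X=np.cross(Y,Z)
    G=np.stack([X,Y,Z],1)
    print('twist',R.from_matrix(T.T@G).as_rotvec(degrees=True).round(2),'lin',((T.T@(np.array(p)-s['tcp_pos']))/1000).round(4))
E
python3 - <<'E'
from h import *
plan([480,0,330],-70.24)
print(optics.get_calibration('wrist'))
E
```

```text
twist [-2.0000e-02  7.0000e-02  1.4329e+02] lin [-0.4591 -0.435  -0.1021]
{'fx': 299.6636331623417, 'fy': 299.6636331623417, 'cx': 250.70061197513252, 'cy': 196.03013482554442, 'mount': array([[ 9.09586712e-04, -9.63608075e-01, -2.67317507e-01,
         6.74687174e+01],
       [ 9.99999264e-01,  6.61717966e-04,  1.01732681e-03,
         2.57911748e-01],
       [-8.03415531e-04, -2.67318235e-01,  9.63607968e-01,
        -1.45897989e+02],
       [ 0.00000000e+00,  0.00000000e+00,  0.00000000e+00,
         1.00000000e+00]])}
```

>>> carry_out --twist '[[0,0,143.3],[0,0,143.3],[0,0,143.3],[0,0,143.3],[0,0,143.3],[0,0,143.3],[0,0,143.3],[0,0,143.3],[0,0,143.3],[0,0,143.3],[0,0,143.3],[0,0,143.3]]' --linear '[[-0.459,-0.435,-0.102],[-0.459,-0.435,-0.102],[-0.459,-0.435,-0.102],[-0.459,-0.435,-0.102],[-0.459,-0.435,-0.102],[-0.459,-0.435,-0.102],[-0.459,-0.435,-0.102],[-0.459,-0.435,-0.102],[-0.459,-0.435,-0.102],[-0.459,-0.435,-0.102],[-0.459,-0.435,-0.102],[-0.459,-0.435,-0.102]]' --grip '[1,1,1,1,1,1,1,1,1,1,1,1]'

```text
time_s: 1.3
tcp_pos: [460.6, 33.1, 323.8]
orientation: [-0.0, 0.868, 0.497, 0.0]
force: [1.5, 1.7, -0.4]
gripper_width: 85.2
finger_force: 0.0
```

Run:
```python
from h import *
print(monitor.get_obs()['tcp_pos'],monitor.get_obs()['joints'])
plan([480,0,330],-70.24)
```

```text
[460.62220913  33.05997434 323.8472831 ] [-0.44767032  0.46315731  0.51104528  1.7079981  -0.25671107  1.03749127
 -0.38081033]
twist [-1.000e-02 -1.000e-02  3.983e+01] lin [-0.0187  0.0334 -0.0062]
```

>>> carry_out --twist '[[0,0,39.8],[0,0,39.8],[0,0,39.8],[0,0,39.8],[0,0,39.8],[0,0,39.8],[0,0,39.8]]' --linear '[[-0.019,0.033,-0.006],[-0.019,0.033,-0.006],[-0.019,0.033,-0.006],[-0.019,0.033,-0.006],[-0.019,0.033,-0.006],[-0.019,0.033,-0.006],[-0.019,0.033,-0.006]]' --grip '[1,1,1,1,1,1,1]'

```text
time_s: 2.0
tcp_pos: [479.1, 2.1, 329.3]
orientation: [0.0, 0.984, 0.176, -0.0]
force: [0.3, 1.0, 0.0]
gripper_width: 85.2
finger_force: 0.0
```

```bash
cat >> h.py <<'E'
def rects(P,ztop=(128,165),zlid=(74,97),c=(556,15)):
    near=np.linalg.norm(P[...,:2]-np.array(c),axis=-1)<190
    out=[]
    for lo,hi in (ztop,zlid):
        m=near&(P[...,2]>lo)&(P[...,2]<hi)
        m=cv2.morphologyEx(m.astype(np.uint8),cv2.MORPH_OPEN,np.ones((3,3)))
        n,l,st,_=cv2.connectedComponentsWithStats(m); k=1+st[1:,4].argmax()
        q=P[l==k]; r=cv2.minAreaRect(q[:,:2].astype(np.float32)); out.append(r)
        print(len(q),'c',np.round(r[0],1),'size',np.round(r[1],1),'ang',round(r[2],2),'z pcts',np.percentile(q[:,2],[5,50,95]).round(1))
    return out
E
python3 - <<'E'
from h import *
print(monitor.get_obs()['tcp_pos'],monitor.get_obs()['force'])
a,d,P=cloud('wrist'); np.savez('w1.npz',a=a,P=P); cv2.imwrite('pics/w1.png',a); rects(P)
z=np.load('c0.npz'); rects(z['P'])
E
```

```text
[479.05953822   2.05986999 329.33284307] [0.29598111 1.03091085 0.02387527]
17321 c [550.2  -1.6] size [112.4 170.4] ang 15.23 z pcts [135.9 143.8 145.1]
9932 c [556.5  28.7] size [168.7 224.6] ang 19.66 z pcts [82.8 84.1 85.4]
3215 c [552.4  -1.7] size [112.3 170. ] ang 15.18 z pcts [136.6 144.5 147.4]
2409 c [558.9  28.8] size [168.6 224.1] ang 19.6 z pcts [81.8 85.  88. ]
```

View pics/w1.png

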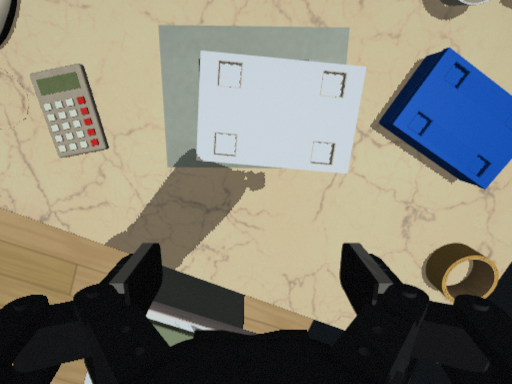

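The wrist picture shows the white tub from (200,50) to (363,172) on the grey lid from (160,25) to (348,170). The shadow of the gripper lies below them and the fingers are clear. In the lid frame the upper tub is at about (-16,-26.5) mm, turned -4.4°. First I push its near long face with both open fingers to square it.

```bash
cat >> h.py <<'E'
LC=np.array([557.7,28.7]); LA=np.radians(19.63); LR=np.array([[np.cos(LA),-np.sin(LA)],[np.sin(LA),np.cos(LA)]])
def L2W(x,y,z): return [*(LC+LR@[x,y]),z]
def st():
    s=monitor.get_obs(); p=LR.T@(np.array(s['tcp_pos'][:2])-LC)
    print('t',s['time_s'],'tcp lid',p.round(1),'z',round(s['tcp_pos'][2],1),'F lid',(LR.T@np.array(s['force'][:2])).round(2),round(s['force'][2],2),s['joints'].round(2))
E
python3 - <<'E'
from h import *
print(ctrl.tip_reach)
plan(L2W(-110,-26.5,122),-70.37)
st()
E
```

```text
22.0
twist [0.   0.02 0.67] lin [-0.0272  0.0274  0.2074]
t 2.05 tcp lid [-83.    1.2] z 329.4 F lid [0.62 0.08] -0.23 [-0.47  0.53  0.72  1.64 -0.38  1.11 -0.87]
```

>>> carry_out --twist '[[0,0,0.7],[0,0,0.7],[0,0,0.7],[0,0,0.7],[0,0,0.7],[0,0,0.7],[0,0,0.7],[0,0,0.7]]' --linear '[[-0.027,0.027,0.04],[-0.027,0.027,0.08],[-0.027,0.027,0.12],[-0.027,0.027,0.16],[-0.027,0.027,0.19],[-0.027,0.027,0.207],[-0.027,0.027,0.207],[-0.027,0.027,0.207]]' --grip '[1,1,1,1,1,1,1,1]'

```text
time_s: 2.85
tcp_pos: [463.2, -32.9, 123.0]
orientation: [-0.0, 0.986, 0.169, 0.0]
force: [-0.9, -0.6, 0.7]
gripper_width: 85.5
finger_force: 0.0
```

Run:
```python
from h import *
st(); plan(L2W(-110,-26.5,122),-70.37)
```

```text
t 2.85 tcp lid [-109.7  -26.3] z 123.0 F lid [-1.03 -0.22] 0.75 [-0.24  0.78  0.43  2.01 -0.67  0.5  -0.54]
twist [-0.   -0.02 -0.16] lin [-0.0003  0.0002  0.001 ]
```

>>> carry_out --twist '[[0,0,0],[0,0,0],[0,0,0],[0,0,0],[0,0,0],[0,0,0],[0,0,0]]' --linear '[[0.006,0,0],[0.011,0,0],[0.015,0,0],[0.018,0,0],[0.021,0,0],[0.024,0,0],[0.026,0,0]]' --grip '[1,1,1,1,1,1,1]'

```text
time_s: 3.55
tcp_pos: [487.4, -24.4, 122.5]
orientation: [0.0, 0.986, 0.168, -0.0]
force: [-3.4, -2.5, 2.1]
gripper_width: 85.5
finger_force: 2.3
```

Run:
```python
from h import *
st(); a,d,P=cloud('top'); rects(P)
```

```text
t 3.55 tcp lid [-84.  -26.4] z 122.5 F lid [-4.08 -1.25] 2.12 [-0.27  0.81  0.47  1.93 -0.65  0.56 -0.59]
1407 c [5.575e+02 5.000e-01] size [106.3 169.6] ang 16.07 z pcts [136.7 144.6 147.5]
1646 c [579.3  35.8] size [125.9 224.3] ang 19.84 z pcts [81.9 85.1 88.1]
```

>>> carry_out --twist '[[0,0,0],[0,0,0],[0,0,0],[0,0,0]]' --linear '[[0.003,0,0],[0.006,0,0],[0.008,0,0],[0.008,0,0]]' --grip '[1,1,1,1]'

```text
time_s: 4.0
tcp_pos: [495.3, -21.5, 122.4]
orientation: [0.0, 0.986, 0.169, 0.0]
force: [-2.2, -1.6, 1.2]
gripper_width: 85.6
finger_force: 1.2
```

```bash
cat >> h.py <<'E'
def look(name='wrist',save=None):
    st(); a,d,P=cloud(name); rs=rects(P)
    u,l=[(np.array(r[0]),(r[2] if r[1][0]<r[1][1] else r[2]-90)) for r in rs]
    print('upper in LC frame',(LR.T@(u[0]-LC)).round(1),'yaw',round(u[1]-np.degrees(LA),2),'| vs seen lid',(LR.T@(u[0]-l[0])).round(1))
    if save: cv2.imwrite(save,a)
    return P
E
python3 - <<'E'
from h import *
look()
E
```

```text
t 4.0 tcp lid [-75.6 -26.3] z 122.4 F lid [-2.64 -0.78] 1.23 [-0.27  0.82  0.47  1.9  -0.65  0.58 -0.6 ]
103484 c [541.9  -1.3] size [122.5 172.1] ang 18.37 z pcts [136.  143.8 145. ]
3094 c [505.4 125.3] size [137.4  10.8] ang 18.33 z pcts [82.9 84.1 85.2]
upper in LC frame [-24.9 -23. ] yaw -1.26 | vs seen lid [  -8.1 -131.5]
```

>>> carry_out --twist '[[0,0,0],[0,0,0],[0,0,0]]' --linear '[[0.002,0,0],[0.004,0,0],[0.004,0,0]]' --grip '[1,1,1]'

```text
time_s: 4.35
tcp_pos: [499.1, -20.0, 122.4]
orientation: [0.0, 0.986, 0.169, -0.0]
force: [-2.0, -2.2, 1.5]
gripper_width: 85.3
finger_force: 1.2
```

```bash
cat >> h.py <<'E'
def edges(P,c0):
    """upper-lid top edges in lid frame (x far/near, y) from top-face points, lid centre c0"""
    q=(P[...,:2]-np.array(c0))@LR; m=(P[...,2]>132)&(P[...,2]<155)&(np.abs(q[...,0])<100)&(np.abs(q[...,1])<140)
    x,y=q[m].T
    b=np.arange(-120,121,12)
    E=np.array([(b[i]+6,x[k].max(),x[k].min()) for i in range(len(b)-1) if (k:=(y>=b[i])&(y<b[i+1])).sum()>40])
    for n,j in(('far',1),):
        f=E[1:-1]; A=np.polyfit(f[:,0],f[:,j],1); print(n,'x edge at y=0:',A[1].round(1),'slope deg',np.degrees(A[0]).round(2), f[:,j].round(1))
    bx=np.arange(-80,81,10); F=np.array([(bx[i]+5,y[k].max(),y[k].min()) for i in range(16) if (k:=(x>=bx[i])&(x<bx[i+1])).sum()>40])
    print('y max',F[:,1].round(1),'min',F[:,2].round(1),'at x',F[:,0])
E
python3 - <<'E'
from h import *
st(); a,d,P=cloud('top'); edges(P,(558.9,28.8))
a,d,W=cloud('wrist'); edges(W,(556.5,28.7)); cv2.imwrite('pics/w2.png',a)
print('initial'); edges(np.load('c0.npz')['P'],(558.9,28.8))
E
```

```text
t 4.35 tcp lid [-71.6 -26.2] z 122.4 F lid [-2.58 -1.39] 1.49 [-0.28  0.82  0.48  1.89 -0.65  0.59 -0.61]
far x edge at y=0: 51.8 slope deg 0.26 [51.4 51.6 51.6 51.5 51.7 51.9 52.1 52.1]
y max [-80.8 -71.9  62.   61.6  62.1  62.3  62.3  61.9  61.8] min [-107.  -107.3 -106.7 -107.6 -106.9 -107.4 -106.8 -107.1 -107.6] at x [-25. -15.  -5.   5.  15.  25.  35.  45.  55.]
far x edge at y=0: 39.0 slope deg 0.14 [37.6 40.2 40.2 40.2 37.8 37.8 37.7 37.8 38.1 37.9 40.4 40.7 40.4 37.9]
y max [17.  30.2 63.7 63.3 63.  63.1 63.2 62.8 62.9 63.2 63.  63.  42.5] min [ -69.7 -105.9 -108.2 -108.  -108.5 -108.3 -108.3 -108.4 -108.9 -108.4
 -108.5 -108.7  -88.9] at x [-75. -65. -55. -45. -35. -25. -15.  -5.   5.  15.  25.  35.  45.]
initial
far x edge at y=0: 41.6 slope deg 4.54 [33.7 34.2 35.2 36.5 37.6 38.4 39.2 40.3 40.6 42.4 43.2 43.6 45.2]
y max [ 2.  62.  61.2 60.5 59.7 58.8 58.  57.3 56.5 55.9 55.5 54.4] min [-106.8 -107.3 -108.  -109.3 -110.5 -110.8 -111.1 -112.1 -112.8 -114.1
 -114.1 -113.9] at x [-75. -65. -55. -45. -35. -25. -15.  -5.   5.  15.  25.  35.]
```

View pics/w2.png

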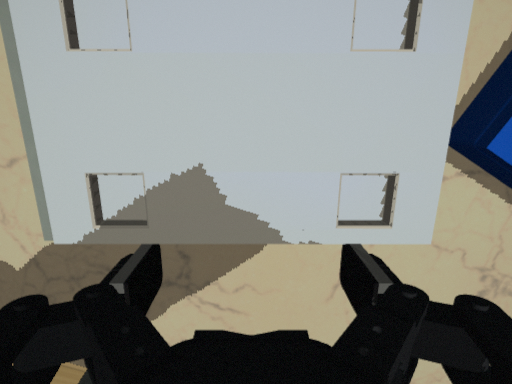

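The wrist picture shows the tub squared against both fingers, with its near edge at row 243 and parallel to them. It's at x -4, y -22.5 in the lid frame, so I push 4 mm more and back off.

>>> carry_out --twist '[[0,0,0],[0,0,0],[0,0,0],[0,0,0],[0,0,0],[0,0,0],[0,0,0],[0,0,0]]' --linear '[[0.002,0,0],[0.004,0,0],[0.0045,0,0],[0.0045,0,0],[-0.015,0,0],[-0.03,0,0],[-0.03,0,-0.04],[-0.03,0,-0.08]]' --grip '[1,1,1,1,1,1,1,1]'

```text
time_s: 5.25
tcp_pos: [470.3, -30.2, 203.4]
orientation: [0.0, 0.986, 0.168, -0.001]
force: [0.2, 0.8, 0.3]
gripper_width: 85.4
finger_force: 0.0
```

Run:
```python
from h import *
st(); a,d,P=cloud('top'); edges(P,(558.9,28.8)); rects(P)
plan(L2W(0,-140,210),19.63)
plan(L2W(0,-140,210),19.63-180)
```

```text
t 5.25 tcp lid [-102.1  -26.1] z 203.4 F lid [0.48 0.65] 0.27 [-0.33  0.67  0.6   1.89 -0.54  0.75 -0.66]
far x edge at y=0: 55.8 slope deg 0.23 [55.4 55.6 55.3 55.8 55.6 55.8 56.  55.8 56.1 55.9 56.1 55.4 56.3]
y max [-71.   62.9  62.4  62.1  62.3  63.   62.5  62.   62.3  62.6  62.5] min [-107.  -106.5 -106.9 -106.6 -106.8 -107.2 -106.8 -106.7 -107.  -107.3
 -107. ] at x [-45. -35. -25. -15.  -5.   5.  15.  25.  35.  45.  55.]
2134 c [566.4   8. ] size [112.1 170.2] ang 19.43 z pcts [136.6 144.6 147.3]
1326 c [570.9  33.1] size [143.2 223.4] ang 19.65 z pcts [82.  85.1 88. ]
twist [  0.34  -0.13 -90.26] lin [ 0.1011  0.1123 -0.0004]
twist [-0.13 -0.34 89.74] lin [ 0.1011  0.1123 -0.0004]
```

The tub is now at x≈0, square to 0.2°, with y≈-22. Next I move the gripper to its -y end.

>>> carry_out --twist '[[0.3,-0.1,-90.3],[0.3,-0.1,-90.3],[0.3,-0.1,-90.3],[0.3,-0.1,-90.3],[0.3,-0.1,-90.3],[0.3,-0.1,-90.3],[0.3,-0.1,-90.3],[0.3,-0.1,-90.3],[0.3,-0.1,-90.3],[0.3,-0.1,-90.3],[0.3,-0.1,-90.3],[0.3,-0.1,-90.3]]' --linear '[[0.101,0.112,0],[0.101,0.112,0],[0.101,0.112,0],[0.101,0.112,0],[0.101,0.112,0],[0.101,0.112,0],[0.101,0.112,0],[0.101,0.112,0],[0.101,0.112,0],[0.101,0.112,0],[0.101,0.112,0],[0.101,0.112,0]]' --grip '[1,1,1,1,1,1,1,1,1,1,1,1]'

```text
time_s: 6.5
tcp_pos: [603.4, -102.0, 202.5]
orientation: [-0.002, 0.575, 0.818, -0.001]
force: [-0.9, -0.6, 0.3]
gripper_width: 85.3
finger_force: 0.0
```

Run:
```python
from h import *
st(); plan(L2W(0,-136,122),19.5)
```

```text
t 6.5 tcp lid [  -0.8 -138.4] z 202.5 F lid [-1.08 -0.28] 0.34 [ 0.06  0.8   0.13  1.37 -0.11  0.98  0.55]
twist [-0.2  -0.14  0.3 ] lin [0.0022 0.0011 0.0805]
```

>>> carry_out --twist '[[-0.2,-0.1,0.3],[-0.2,-0.1,0.3],[-0.2,-0.1,0.3],[-0.2,-0.1,0.3],[-0.2,-0.1,0.3],[-0.2,-0.1,0.3],[-0.2,-0.1,0.3],[-0.2,-0.1,0.3],[-0.2,-0.1,0.3]]' --linear '[[0.002,0.001,0.04],[0.002,0.001,0.08],[0.002,0.001,0.08],[0.008,0.001,0.08],[0.014,0.001,0.08],[0.017,0.001,0.08],[0.02,0.001,0.08],[0.023,0.001,0.08],[0.026,0.001,0.08]]' --grip '[1,1,1,1,1,1,1,1,1]'

```text
time_s: 7.4
tcp_pos: [595.6, -78.3, 123.5]
orientation: [0.001, 0.578, 0.816, -0.0]
force: [2.5, -6.7, 5.0]
gripper_width: 85.2
finger_force: 3.6
```

Run:
```python
from h import *
st(); a,d,P=cloud('top'); edges(P,(558.9,28.8)); rects(P); plan(L2W(0,-100,122),19.5)
```

```text
t 7.4 tcp lid [  -0.3 -113.5] z 123.5 F lid [ 0.1  -7.11] 5.02 [ 0.02  0.88  0.12  1.51 -0.13  0.76  0.53]
far x edge at y=0: 55.5 slope deg 0.89 [55.2 55.6 55.  55.8 56.2 56.  56.3]
y max [67.2 67.1 67.4 67.  67.  67.2 67.3 66.7 66.7 66.3 66.4] min [ 36.   26.5  17.2   3.3 -13.  -24.9 -30.6 -34.8 -40.5 -47.  -51.9] at x [-45. -35. -25. -15.  -5.   5.  15.  25.  35.  45.  55.]
1418 c [555.4  37.9] size [112.3 115.4] ang 18.8 z pcts [136.7 144.7 147.6]
1367 c [549.8  53.8] size [168.1 170.4] ang 19.61 z pcts [82.1 85.  88. ]
twist [ 0.04  0.1  -0.11] lin [0.0129 0.0001 0.0015]
```

>>> carry_out --twist '[[0,0,0],[0,0,0],[0,0,0],[0,0,0],[0,0,0]]' --linear '[[0.003,0,0.001],[0.006,0,0.001],[0.009,0,0.001],[0.012,0,0.001],[0.012,0,0.001]]' --grip '[1,1,1,1,1]'

```text
time_s: 7.95
tcp_pos: [591.4, -66.5, 122.4]
orientation: [0.001, 0.578, 0.816, -0.0]
force: [1.9, -3.9, 3.2]
gripper_width: 85.1
finger_force: 2.1
```

Run:
```python
from h import *
st(); a,d,P=cloud('top'); edges(P,(558.9,28.8)); rects(P)
```

```text
t 7.95 tcp lid [  -0.2 -101. ] z 122.4 F lid [ 0.52 -4.33] 3.2 [ 0.    0.88  0.12  1.53 -0.13  0.74  0.51]
far x edge at y=0: 56.0 slope deg 0.12 [55.9 56.3 55.9 55.9 56.  55.9 56.4]
y max [80.1 79.8 79.6 79.7 79.  78.9 80.  79.4 79.7 79.5] min [ 50.4  37.8  27.3   5.2  -6.4 -12.9 -16.3 -22.8 -28.4 -30.9] at x [-35. -25. -15.  -5.   5.  15.  25.  35.  45.  55.]
1277 c [550.8  52.5] size [112. 110.] ang 19.5 z pcts [137.2 144.5 147.3]
959 c [546.4  63.1] size [167.8 150.7] ang 19.68 z pcts [81.9 84.9 87.8]
```

>>> carry_out --twist '[[0,0,0],[0,0,0],[0,0,0],[0,0,0]]' --linear '[[0.001,0,0],[0.002,0,0],[0.003,0,0],[0.003,0,0]]' --grip '[1,1,1,1]'

```text
time_s: 8.4
tcp_pos: [589.7, -62.6, 121.5]
orientation: [-0.001, 0.578, 0.816, -0.0]
force: [-0.7, 1.3, 0.0]
gripper_width: 85.3
finger_force: 0.0
```

Run:
```python
from h import *
st(); a,d,P=cloud('top'); edges(P,(558.9,28.8)); rects(P)
```

```text
t 8.4 tcp lid [ -0.5 -96.7] z 121.5 F lid [-0.24  1.47] 0.05 [-0.01  0.87  0.12  1.54 -0.13  0.74  0.51]
far x edge at y=0: 55.6 slope deg 0.13 [55.6 55.9 55.3 56.  55.6 55.8]
y max [83.1 83.1 82.6 82.6 82.3 82.8 82.4 82.5 82.1] min [ 46.2  35.1  10.2  -0.7  -7.3 -10.5 -17.1 -20.5 -25.4] at x [-25. -15.  -5.   5.  15.  25.  35.  45.  55.]
1170 c [548.8  57.7] size [111.7 104.8] ang 19.12 z pcts [131.5 138.8 141.7]
902 c [545.4  66.1] size [167.6 145. ] ang 19.57 z pcts [82.  84.9 87.9]
```

The top dropped 6 mm (144.6 to 138.8) and the push force vanished, so the feet are in. I'll back off and lift, then verify.

>>> carry_out --twist '[[0,0,0],[0,0,0],[0,0,0],[0,0,0],[0,0,0],[0,0,0],[0,0,0],[0,0,0],[0,0,0],[0,0,0]]' --linear '[[-0.015,0,0],[-0.035,0,0],[-0.035,0,-0.04],[-0.035,0,-0.09],[-0.07,0,-0.13],[-0.1,0,-0.18],[-0.14,0,-0.21],[-0.14,0,-0.21],[-0.14,0,-0.21],[-0.14,0,-0.21]]' --grip '[1,1,1,1,1,1,1,1,1,1]'

```text
time_s: 9.45
tcp_pos: [636.4, -194.9, 330.5]
orientation: [-0.001, 0.578, 0.816, -0.0]
force: [0.0, 0.4, 0.2]
gripper_width: 85.4
finger_force: 0.0
```

Run:
```python
from h import *
look('top','pics/top2.png'); 
for n in('top','wrist'):
    a,d,P=cloud(n)
    q=(P[...,:2]-np.array((558.9,28.8) if n=='top' else (556.5,28.7)))@LR; m=(np.abs(q[...,0])<50)&(np.abs(q[...,1])<78)&(P[...,2]>132)
    A=np.c_[q[m],np.ones(m.sum())]; k=np.linalg.lstsq(A,P[m][:,2],rcond=None)[0]; print(n,m.sum(),'plane tilt mrad',(k[:2]*1000).round(1),'z0',k[2].round(1)); rects(P)
b=cv2.imread('pics/top2.png'); s=optics.camera('side')[0]
o=np.hstack([cv2.resize(b[140:290,130:330],(400,300)),cv2.resize(s[140:290,200:350],(300,300))]); cv2.imwrite('pics/fin.png',o)
```

```text
t 9.45 tcp lid [  -1. -237.] z 330.5 F lid [0.17 0.37] 0.18 [ 0.2   0.81  0.14  0.87 -0.1   1.47  0.65]
3157 c [559.6  27. ] size [112.1 170. ] ang 19.47 z pcts [131.1 138.6 141.6]
2384 c [558.7  28.5] size [168.1 224.4] ang 19.74 z pcts [81.9 84.9 88. ]
upper in LC frame [ 1.2 -2.2] yaw -0.16 | vs seen lid [ 0.3 -1.7]
top 2330 plane tilt mrad [ 0.7 -2. ] z0 138.7
3129 c [559.5  27.1] size [112.3 170.3] ang 19.42 z pcts [131.  138.7 141.6]
2396 c [558.8  28.6] size [168.4 224.3] ang 19.71 z pcts [82.  85.  87.8]
wrist 1615 plane tilt mrad [ 1.8 -7. ] z0 137.5
3662 c [581.2 -39.7] size [112.3  30.6] ang 19.44 z pcts [130.  137.8 139.3]
5105 c [583.  -44.6] size [168.5  70.5] ang 19.6 z pcts [82.5 84.1 85.8]
```

View pics/fin.png

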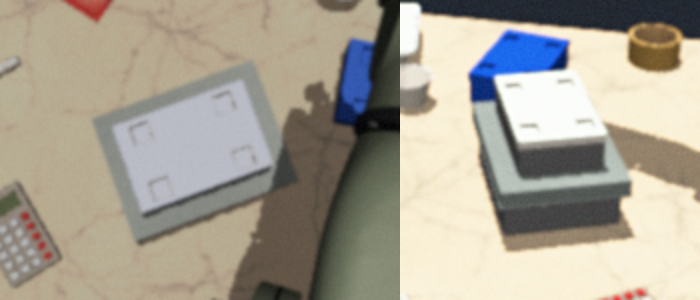

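The picture shows the white tub seated at the lid's middle, square and flat, and the lid hasn't moved. I compare with the initial depth to rule out a residual gap.

Run:
```python
from h import *
def fit(P,c,a):
    a=np.radians(a); r=np.array([[np.cos(a),-np.sin(a)],[np.sin(a),np.cos(a)]]); q=(P[...,:2]-np.array(c))@r
    m=(np.abs(q[...,0])<50)&(np.abs(q[...,1])<78)&(P[...,2]>125)
    k=np.linalg.lstsq(np.c_[q[m],np.ones(m.sum())],P[m][:,2],rcond=None)[0]; print(m.sum(),(k[:2]*1000).round(2),k[2].round(2))
fit(np.load('c0.npz')['P'],(552.4,-1.7),15.2)
for _ in range(2): fit(cloud('top')[2],(559.6,27),19.45)
plan(L2W(0,-15,215),19.5)
```

```text
2638 [2.2  1.12] 143.76
2594 [ 3.51 -1.25] 137.86
2595 [ 3.88 -0.08] 137.92
twist [-0.07 -0.04 -0.04] lin [2.217e-01 2.000e-04 1.164e-01]
```

The drop is 5.9 mm of 6, which agrees within noise. As cheap insurance I press lightly on the middle with shut fingers.

>>> carry_out --twist '[[0,0,0],[0,0,0],[0,0,0],[0,0,0],[0,0,0],[0,0,0],[0,0,0],[0,0,0],[0,0,0],[0,0,0],[0,0,0],[0,0,0]]' --linear '[[0.05,0,0],[0.1,0,0],[0.15,0,0.03],[0.2,0,0.06],[0.235,0,0.1],[0.235,0,0.14],[0.235,0,0.155],[0.235,0,0.16],[0.235,0,0.163],[0.235,0,0.166],[0.235,0,0.166],[0.235,0,0.166]]' --grip '[0,0,0,0,0,0,0,0,0,0,0,0]'

```text
time_s: 10.95
tcp_pos: [558.6, 26.3, 166.2]
orientation: [-0.0, 0.578, 0.816, 0.0]
force: [0.3, -0.1, 0.2]
gripper_width: 0.2
finger_force: 0.0
```

>>> carry_out --twist '[[0,0,0],[0,0,0],[0,0,0],[0,0,0],[0,0,0]]' --linear '[[0,0,0.002],[0,0,0.004],[0,0,0.005],[0,0,0.006],[0,0,0.006]]' --grip '[0,0,0,0,0]'

```text
time_s: 11.45
tcp_pos: [558.3, 26.5, 159.4]
orientation: [-0.001, 0.578, 0.816, -0.0]
force: [0.3, 0.3, -0.4]
gripper_width: 0.1
finger_force: 0.0
```

>>> carry_out --twist '[[0,0,0],[0,0,0],[0,0,0]]' --linear '[[0,0,0.001],[0,0,0.002],[0,0,0.002]]' --grip '[0,0,0]'

```text
time_s: 11.75
tcp_pos: [558.3, 26.5, 157.4]
orientation: [-0.001, 0.578, 0.816, -0.0]
force: [-0.4, -0.1, 0.5]
gripper_width: -0.1
finger_force: 0.0
```

>>> carry_out --twist '[[0,0,0],[0,0,0],[0,0,0]]' --linear '[[0,0,0.001],[0,0,0.0015],[0,0,0.0015]]' --grip '[0,0,0]'

```text
time_s: 12.05
tcp_pos: [558.3, 26.5, 156.0]
orientation: [-0.0, 0.578, 0.816, -0.0]
force: [0.8, 0.2, 0.3]
gripper_width: -0.0
finger_force: 0.0
```

>>> carry_out --twist '[[0,0,0],[0,0,0],[0,0,0],[0,0,0]]' --linear '[[0,0,0.001],[0,0,0.0015],[0,0,0.002],[0,0,0.002]]' --grip '[0,0,0,0]'

```text
time_s: 12.45
tcp_pos: [558.3, 26.5, 154.0]
orientation: [-0.0, 0.578, 0.816, -0.0]
force: [0.4, 0.1, -0.3]
gripper_width: 0.0
finger_force: 0.0
```

>>> carry_out --twist '[[0,0,0],[0,0,0],[0,0,0],[0,0,0]]' --linear '[[0,0,0.001],[0,0,0.002],[0,0,0.003],[0,0,0.003]]' --grip '[0,0,0,0]'

```text
time_s: 12.85
tcp_pos: [558.3, 26.5, 150.9]
orientation: [-0.001, 0.578, 0.816, -0.0]
force: [0.5, 0.3, -0.4]
gripper_width: 0.2
finger_force: 0.0
```

Run:
```python
from h import *
st(); a,d,P=cloud('side'); cv2.imwrite('pics/s3.png',cv2.resize(a[130:270,190:360],None,fx=4,fy=4))
```

```text
t 12.85 tcp lid [-0.2 -2.3] z 150.9 F lid [0.56 0.15] -0.39 [-0.17  0.79  0.12  1.64 -0.13  0.72  0.35]
```

View pics/s3.png

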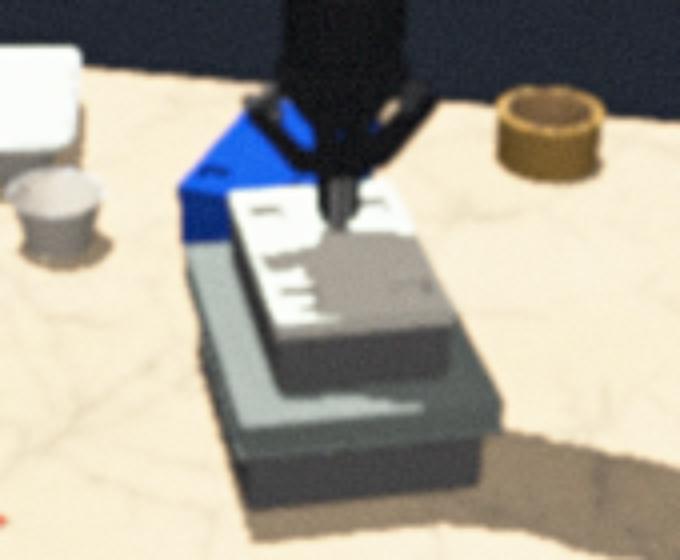

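The picture shows the shut fingertips at (338,225), just about at the lid, with the tub flat. I go on gently.

>>> carry_out --twist '[[0,0,0],[0,0,0],[0,0,0]]' --linear '[[0,0,0.001],[0,0,0.002],[0,0,0.002]]' --grip '[0,0,0]'

```text
time_s: 13.2
tcp_pos: [558.3, 26.5, 148.9]
orientation: [-0.001, 0.578, 0.816, -0.0]
force: [-0.8, 0.4, -0.9]
gripper_width: -0.0
finger_force: 0.0
```

>>> carry_out --twist '[[0,0,0],[0,0,0],[0,0,0]]' --linear '[[0,0,0.001],[0,0,0.002],[0,0,0.002]]' --grip '[0,0,0]'

```text
time_s: 13.5
tcp_pos: [558.3, 26.5, 146.9]
orientation: [-0.001, 0.578, 0.816, -0.0]
force: [-0.7, 0.7, 0.4]
gripper_width: -0.0
finger_force: 0.0
```

No contact is felt where it was expected, so pressing adds nothing. I withdraw and verify once more.

>>> carry_out --twist '[[0,0,0],[0,0,0],[0,0,0],[0,0,0],[0,0,0],[0,0,0],[0,0,0],[0,0,0],[0,0,0],[0,0,0],[0,0,0]]' --linear '[[0,0,-0.01],[0,0,-0.04],[0,0,-0.09],[0,0,-0.13],[-0.05,0,-0.18],[-0.1,0,-0.18],[-0.15,0,-0.18],[-0.2,0,-0.18],[-0.235,0,-0.18],[-0.235,0,-0.18],[-0.235,0,-0.18]]' --grip '[0,0,0,0,0,0,0,0,0,0,0]'

```text
time_s: 14.6
tcp_pos: [636.4, -196.1, 327.0]
orientation: [-0.001, 0.578, 0.816, -0.0]
force: [0.7, 1.2, -0.3]
gripper_width: -0.3
finger_force: 0.0
```

Run:
```python
from h import *
P=look('top')
for _ in range(3):
    P=cloud('top')[2]; q=(P[...,:2]-np.array((559.6,27)))@LR
    m=(np.abs(q[...,0])<50)&(np.abs(q[...,1])<78)&(P[...,2]>125)
    k=np.linalg.lstsq(np.c_[q[m],np.ones(m.sum())],P[m][:,2],rcond=None)[0]; print(m.sum(),(k[:2]*1000).round(2),k[2].round(2))
```

```text
t 14.6 tcp lid [  -1.4 -238.2] z 327.0 F lid [1.03 0.9 ] -0.3 [ 0.2   0.82  0.14  0.88 -0.1   1.46  0.65]
3125 c [559.6  27. ] size [112.3 170. ] ang 19.46 z pcts [130.8 138.6 141.5]
2399 c [558.8  28.5] size [168.3 224.1] ang 19.72 z pcts [81.9 85.  87.9]
upper in LC frame [ 1.2 -2.2] yaw -0.17 | vs seen lid [ 0.2 -1.6]
2596 [ 3.2  -1.48] 137.84
2594 [ 2.62 -2.9 ] 137.92
2589 [ 3.82 -0.39] 137.87
```

```bash
python3 -c "
from rig import job; print(job.finish_job())"
```

```text
the job is handed in; nothing more can be done
None
```

The upper tub is seated on the lid: its top dropped 5.9 of the expected 6 mm and it lies flat and square, with the lid and lower tub unmoved in the camera images and no move made near the other things. I handed the job in at about 15 s; a final light press on top met no contact, so seating is confirmed by depth only.

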